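# Open the coffee flask: hang up its cup, screw off its cap

### The arm

A 7-joint arm with a two-finger parallel gripper is mounted at the origin on a cart in front of the work surface, level with it; the furniture and walls round the work are solid. World frame = base frame: x ahead of the robot, y to its left, z up, the work surface at z = 0. Lengths are in m, angles in rad, forces in N, time in s.
With the tool pointing down it reaches from about 0.425 to 0.925 m from the base axis. Payload 6.8 kg.
Tool frame: the origin (TCP) lies where the fingers leave the gripper's body, on its centre line; the fingertips stand 73 mm ahead of it and the grasp point (between the pads) lies 54 mm ahead of it; z points along the fingers, y is the line along which they close (so a half turn about z gives the same grasp; the last joint's range is limited). The gripper opens to 85 mm and grips with 20 to 120 N. Pads are 22 mm wide; open, the fingers measure 114 mm over their backs; the gripper's body (76 mm by 85 mm) begins 54 mm behind the grasp point. The pads swing forward as they close: fully open they stand 13 mm farther back than shut.
Start: joints at [-1.213, 0.477, 0.022, 1.555, -0.011, 1.109, -0.083], TCP at [0.303, 0.603, 0.304] pointing down, gripper open.
Joint ranges: [-2.96, 2.96], [-0.34, 2.1], [-1.41, 1.46], [0.24, 2.44], [-1.37, 4.51], [0.17, 1.92], [-2.96, 2.96]. Speed limits (rad/s): [2.39, 2.39, 3.14, 3.14, 3.14, 3.14, 3.14].

### API

Orientations are given as a rotation vector (axis times angle).
In Python, from bench import r gives the robot as it stands.
- The arm moves only by the tool drive_effector, called after "Request:" by a JSON object that holds its "op" and its "data". Schema: {"type":"object","properties":{"motion":{"type":"string"},"jaw":{"type":"number"},"force":{"type":"number"},"only":{"type":"string"},"quiet":{"type":"boolean"},"lines":{"type":"string"}},"required":["motion"],"additionalProperties":false}. motion is a string of 1 to 5 rows, parted by semicolons, with the numbers parted by spaces; each row has 6 numbers: dx, dy, dz in fractions of the full range, 1 being 0.4 m, then a rotation vector rx, ry, rz in parts of the range, where 1.0 means pi rad; each row is the pose to reach, as a shift and turn from the pose commanded when the call began, along the tool's axes at that moment; what a row does not reach only later rows make up. A row lasts 1/10 s, in which the tool goes at most 0.05 m and 0.15 rad, less where a joint would pass 70% of its speed; a pose out of reach is approached as far as the arm can. jaw is the finger opening in m, set as the call begins (left out keeps the last). The fingers move at their own pace and stop on an object; force is the grip in N (left out, the last holds). Time passes only in rows, so rows that do not move let the fingers close. The tool returns the time, the measured TCP pose, the force, the opening and the grip force at its end. only (a regular expression) keeps the lines of the reply that match it, lines (a string "A,B") keeps lines A to B, and quiet returns only ok. Input that does not fit is refused with a message, and nothing moves.
- r.get_obs(): the state, without advancing time (a new reading comes with each control period).
- r.grab_frame(name): name is "scene" or "top" or "wrist"; returns (picture, depth): 384x512x3 uint8, blue, green, red; 384x512 float32, m along the optical axis (not along the pixel's ray), 0 where there is no reading.
- r.camera_info(name): a dict with "camera_matrix" (3x3 intrinsics, pixels), "k1" (the pictures are not rectified: a ray, as slopes to the right and down, at radius r is drawn at 1 + k1 r^2 times it, then the intrinsics apply), "R" (3x3) and "t" (3): a world point X has camera coordinates R X + t. Camera axes: x right, y down, z forward; pixel columns grow to the right and rows downward; lengths in m; the calibration is good to about 2 mm. A picture is of the moment at which its call begins: read the wrist's pose just before it. camera_info takes no time and is no camera call; for the wrist camera it gives the pose at the moment of the call.
- r.hand_in(): hands the job in; it is judged then, once.
The state is a dict: "clock": time; "joints": joint angles; "qvel": joint speeds; "tau": joint torques, N m; "tcp_pos": TCP position; "orientation": TCP orientation; "contact_force": force on the tool from outside, world axes, zero at the start; "moment": the same for the moment, N m; "grip_width": finger opening in m; "gripper_force": force on a finger pad.
Only numpy, scipy, OpenCV 4.12 (cv2) and the standard library are available. Lean on these libraries where they do the work, as an engineer would, in place of code of your own. Each camera call takes 0.05 s, during which the arm holds its last target. There are 200 camera calls.

### The job

Open the short steel coffee flask: take the cup that stands upside down over its cap, hang it by its handle on the free peg of the wooden cup tree and let go, then unscrew the flask's cap and lift it off. These caps come with either thread, so if it will not turn one way, try the other. Finish with the cap still held in the gripper, well clear above the flask's neck, the cup still hanging, and without shifting or knocking over the loose things on the desk.

Things in the scene. Friction and masses are not known exactly. Their poses are not given: they have to be found in the camera images.
- flask: The short flask: upright steel cylinder 84 mm across with a flat shoulder 135 mm above the desk, on which the cup's rim stands. Very heavy, does not move. Origin: centre of its underside, z up.
- flask_mouth (a point): Centre of the top of the flask's neck, 157 mm above the desk. The neck is 33 mm across (41 mm over its threads), on the flask's axis, hidden by the cap. Its thread is steep, with three starts: turned the right way the cap is free after 1.05 rad (60 degrees) but meets the next start's stop at 1.6 rad (92 degrees), so turn 1.3 rad and lift.
- cap: The flask's round ribbed black screw cap, 50 mm across, 36 mm high, about 60 g; a grey rib 40 mm long across its top, along its own x, shows its angle. Origin: centre of its lower edge, z up its axis; screwed home it is 140 mm (its top 176 mm) above the desk. It rises about 3.5 mm as it unscrews, with 1 mm of play up and down, then lifts straight off. Unturned, it cannot be pulled off.
- cap_grip (a point): Point on the cap's axis 26 mm above its lower edge, a good height to grip (60 N is enough), across any diameter. Whether the cap loosens anticlockwise or clockwise (seen from above) differs from start to start and cannot be seen: turned the right way it follows easily; the wrong way it gives about 0.1 rad at most, then stops, and the fingers slip round it with about 1 Nm.
- cup: Small steel cup with a black handle, upside down over the cap: 66 mm across (60 at the corner of its closed end), 54 mm high, wall 3 mm, about 120 g. Inside it clears the cap by 5 mm. Origin: centre of its rim, which faces down at the start, 135 mm above the desk; z toward its closed end (up at the start), x toward the handle.
- cup_loop (a point): Centre of the opening in the cup's handle, 44.5 mm from the cup's axis and 25 mm from its rim plane. The handle is a D-shaped loop of 8 mm round bar reaching 64 mm from the axis; its opening is 23 mm wide (33 to 56 mm from the axis) and 30 mm high (10 to 40 mm from the rim plane); the hole runs along the cup's y.
- tree: Wooden cup tree, fixed: round foot 124 mm across, post 18 mm thick, 235 mm high. Origin: centre of its underside, z up. A straight peg 10 mm thick with a ball end 13 mm across slants up at 25 degrees on its -x side (toward the robot) and is free; the peg on its +x side already carries another cup.
- peg_root (a point): Where the free peg's axis leaves the post, 187 mm above the desk, 8 mm from the post's axis.
- peg_tip (a point): Centre of the ball at the free peg's end, 230 mm above the desk; the peg runs straight from peg_root to here, 102 mm.
- peg_mid (a point): The middle of the free peg's axis. Let go with its loop round the peg, the cup swings down and hangs below it, handle upward; its lowest part is then about 100 mm below the peg.
- glue_stick: Bystander, loose: upright glue stick 25 mm thick, 88 mm high. Origin: centre of its underside.
- eraser: Bystander, loose: eraser 20 x 44 x 12 mm on the desk. Origin: centre of its underside.

How it is judged:
On the way, in this order (a step that is already met when the one before it is completed fails the run):
1. the cup hangs by its handle on the free peg, let go (distance between cup_loop and peg_mid below 0.06 m and contact force between cup and tree above 0.2 N and contact force between cup and the fingers below 0.1 N and angle between cup's own x axis and vertical below 0.7 rad), for 0.3 s.
2. the cap is off the neck (z of cap in the frame of flask above 0.162 m), for 0.2 s.
At the end, for the whole second after the job is handed in: The cap is held at rest in the gripper alone, its lower edge over 175 mm above the desk (18 mm above the neck); the cup hangs from its handle on the free peg (loop centre within 60 mm of the peg's middle, handle upward within 40 degrees, bearing on the tree), untouched by the robot (all of step 1 and height (world z) of cap above 0.175 m and contact force between cap and the fingers above 2 N and contact force between cap and tree below 0.1 N and contact force between cap and cup below 0.1 N and linear speed of cap below 0.05 m/s and contact force between cup and the arm below 0.1 N); the arm keeps its last pose, push and grip.
It fails at once if the cup or the cap is dropped on the desk (height (world z) of cup below 0.07 m or height (world z) of cap below 0.1 m).
It fails at once if the glue stick is shifted or knocked over (distance of glue_stick from where it was at the start of the episode above 0.03 m or angle between glue_stick's own z axis and vertical above 0.5 rad).
It fails at once if the eraser is shifted (distance of eraser from where it was at the start of the episode above 0.03 m).
It also fails if it takes over 51 s, if anything falls off the work surface, if the arm or the gripper's body presses on something with over 40 N, if the wrist force passes 120 N, or if a joint passes its speed limit or range.

## Working session

There is one attempt and no reset: what is moved stays moved. The work goes in short steps, Python scripts to look and compute and a tool call to move; the robot and the scene stay as the last step left them, time stands still between calls to the robot, and variables do not carry over. Pictures are saved under pics/ and viewed, at most 12 in all, crops included, and the job is handed in when it is done.

```bash
ls; mkdir -p pics
```

Create h.py:
```python
from bench import r
import numpy as np, cv2
from scipy.spatial.transform import Rotation as Ro
def shot(n,f):
    ci=r.camera_info(n); im,d=r.grab_frame(n); np.savez('pics/'+f,im=im,d=d,K=ci["camera_matrix"],k1=ci["k1"],R=ci["R"],t=ci["t"]); cv2.imwrite('pics/'+f+'.png',im)
def load(f): return np.load('pics/'+f+'.npz')
def cloud(f):
    z=load(f); K=z['K']; h,w=z['d'].shape; u,v=np.meshgrid(np.arange(w),np.arange(h))
    p=np.stack([u,v],-1).reshape(-1,1,2).astype(float)
    n=cv2.undistortPoints(p,K,np.array([float(z['k1']),0,0,0])).reshape(h,w,2)
    d=z['d'][...,None]; c=np.concatenate([n*d,d],-1)
    P=(c-z['t'])@z['R']; P[z['d']==0]=np.nan
    return P,z['im']
```

Run:
```python
from h import *
for n in("scene","top"): shot(n,n+'0')
a=cv2.imread('pics/scene0.png');b=cv2.imread('pics/top0.png')
cv2.imwrite('pics/a.png',cv2.resize(np.vstack([a,b]),(400,600)) )
o=r.get_obs();print(o)
for n in("scene","top"):
  c=r.camera_info(n); print(n,-c["R"].T@c["t"],c["R"][2],c["camera_matrix"][0,0])
```

```text
bench.py
pics
{'clock': 0.1, 'joints': array([-1.21310929,  0.47774117,  0.02233242,  1.55631295, -0.0114693 ,
        1.10928814, -0.08307602]), 'qvel': array([-0.00098194, -0.00204321, -0.0005939 , -0.00185564, -0.00069216,
       -0.00063391, -0.00047041]), 'tau': array([ 3.20845174e-03, -5.97761893e+01,  1.61321349e+00, -2.81957334e+01,
        1.28170423e-02,  5.01875445e-03,  1.85188730e-05]), 'tcp_pos': array([0.30298451, 0.60273872, 0.30302346]), 'orientation': array([-7.24903017e-01, -3.05657187e+00,  2.51973878e-03]), 'contact_force': array([ 0.26221569,  0.51389803, -0.49635015]), 'moment': array([-0.01006828,  0.0081029 ,  0.01615382]), 'gripper_force': 0.0, 'grip_width': 0.08567384380221928}
scene [ 0.14253375 -0.5308356   0.79034392] [ 0.42395113  0.541625   -0.72588415] 396.8904546839647
top [ 0.35130914 -0.06648156  1.4059781 ] [ 0.12897365  0.00429773 -0.99163871] 488.1951193510938
```

View pics/scene0.png

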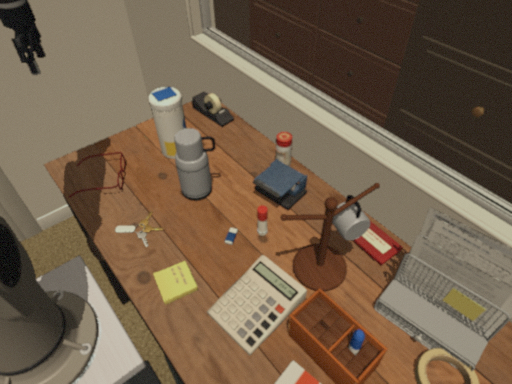

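View pics/top0.png

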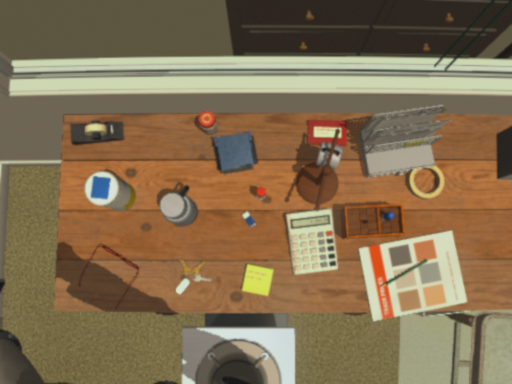

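The scene view shows the flask with its cup at (190,160), the tree at (325,240) and its free peg toward (283,217). The glue stick is at (262,220) and the eraser at (231,236). The top view shows the flask at (178,207) with the handle at (183,188), and the tree at (318,183).

Run:
```python
from h import *
from scipy.optimize import least_squares
s=load('scene0')['im'];t=load('top0')['im']
a=cv2.resize(s[180:300,210:390],(720,480),interpolation=2); 
cv2.imwrite('pics/c1.png',a)
b=cv2.resize(t[120:220,270:350],(400,500),interpolation=2); c=cv2.resize(t[170:240,150:226],(400,368),interpolation=2)
c=cv2.copyMakeBorder(c,0,132,0,0,0)
cv2.imwrite('pics/c2.png',np.hstack([b,c]))
for f,(u0,u1,v0,v1) in (('scene0',(160,225,115,205)),('top0',(150,225,175,235))):
    P,im=cloud(f); P=P[v0:v1,u0:u1].reshape(-1,3); P=P[np.isfinite(P[:,0])]
    for lo,hi,R in ((.03,.12,.042),(.145,.18,.0325),(.184,.2,0)):
        q=P[(P[:,2]>lo)&(P[:,2]<hi)]
        if len(q)<5: continue
        print(f,lo,len(q),np.median(q,0),q.min(0),q.max(0))
        if R:
            m=np.median(q,0)
            x=least_squares(lambda c:np.hypot(q[:,0]-c[0],q[:,1]-c[1])-R,m[:2]+[.02,0],loss='soft_l1',f_scale=.002);print('  fit',x.x,x.cost)
for f,(u0,u1,v0,v1) in (('scene0',(270,390,180,300)),('top0',(275,350,130,215))):
    P,im=cloud(f); P=P[v0:v1,u0:u1].reshape(-1,3); P=P[np.isfinite(P[:,0])]
    for z in np.arange(.02,.26,.02):
        q=P[(P[:,2]>z)&(P[:,2]<z+.02)]
        if len(q): print(f,round(z,2),len(q),np.median(q,0).round(3),q.min(0).round(3),q.max(0).round(3))
```

```text
scene0 0.03 1285 [0.47835508 0.14077063 0.08080334] [0.43383178 0.11703005 0.03008561] [0.69560366 0.37561347 0.11999235]
  fit [0.47654849 0.16534167] 0.10411835325344505
scene0 0.145 422 [0.47405034 0.13464187 0.15996256] [0.44289745 0.12129506 0.1450666 ] [0.52795499 0.32096856 0.17970753]
  fit [0.47715056 0.16138031] 0.017659697893741527
scene0 0.184 366 [0.47395149 0.15556031 0.1891179 ] [0.44429511 0.12576953 0.18417631] [0.51915608 0.19081318 0.19279787]
top0 0.03 181 [0.4576156  0.12671289 0.08294852] [0.4363259  0.11773505 0.03025491] [0.52101986 0.19629133 0.11996223]
  fit [0.47861542 0.16105829] 3.3735301492638026e-05
top0 0.145 97 [0.47979929 0.13204546 0.16394865] [0.44477891 0.12280511 0.14516881] [0.53062161 0.1828063  0.17998845]
  fit [0.48088899 0.15811354] 0.0010288512818118834
top0 0.184 495 [0.47753366 0.15937541 0.18864563] [0.44492761 0.12777283 0.18401375] [0.52363447 0.19103634 0.19690274]
scene0 0.02 1511 [ 0.472 -0.22   0.035] [ 0.412 -0.369  0.02 ] [ 0.782 -0.015  0.04 ]
scene0 0.04 517 [ 0.685 -0.204  0.046] [ 0.451 -0.386  0.04 ] [0.782 0.01  0.06 ]
sc
[... 1039 characters left out ...]
 0.463 -0.304  0.08 ] [ 0.564 -0.216  0.098]
top0 0.1 19 [ 0.614 -0.218  0.115] [ 0.551 -0.223  0.103] [ 0.635 -0.214  0.12 ]
top0 0.12 15 [ 0.607 -0.22   0.123] [ 0.552 -0.225  0.12 ] [ 0.645 -0.211  0.137]
top0 0.14 57 [ 0.585 -0.222  0.154] [ 0.552 -0.263  0.14 ] [ 0.649 -0.208  0.16 ]
top0 0.16 307 [ 0.605 -0.24   0.172] [ 0.553 -0.272  0.16 ] [ 0.645 -0.211  0.18 ]
top0 0.18 71 [ 0.557 -0.222  0.195] [ 0.528 -0.261  0.18 ] [ 0.622 -0.212  0.2  ]
top0 0.2 185 [ 0.601 -0.233  0.209] [ 0.483 -0.261  0.2  ] [ 0.634 -0.199  0.22 ]
top0 0.22 194 [ 0.559 -0.224  0.229] [ 0.458 -0.258  0.22 ] [ 0.659 -0.192  0.239]
top0 0.24 1 [ 0.464 -0.194  0.24 ] [ 0.464 -0.194  0.24 ] [ 0.464 -0.194  0.24 ]
```

View pics/c1.png

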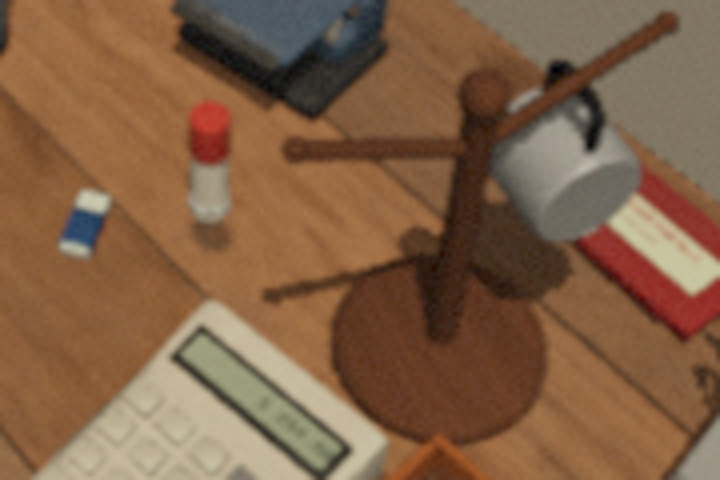

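View pics/c2.png

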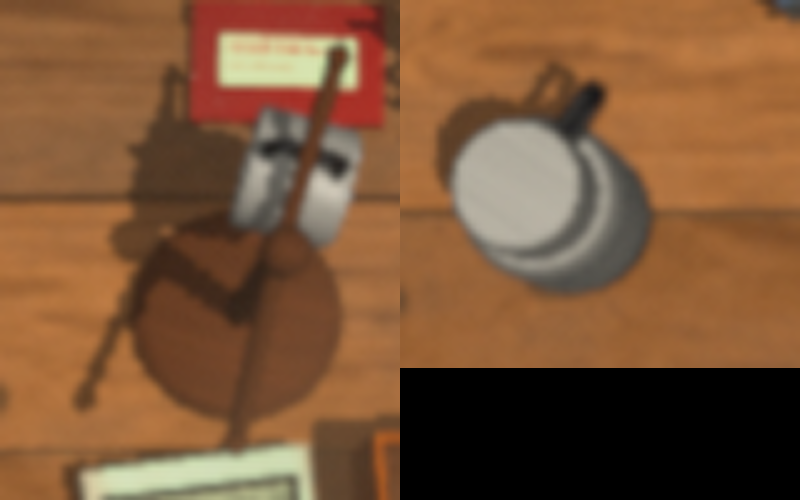

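Run:
```python
from h import *
from scipy.optimize import least_squares
for f,(u0,u1,v0,v1) in (('scene0',(270,390,180,300)),('top0',(275,350,130,215))):
    P,im=cloud(f); P=P[v0:v1,u0:u1].reshape(-1,3); P=P[np.isfinite(P[:,0])]
    q=P[(P[:,2]>.18)&(P[:,0]<.54)&(P[:,0]>.44)]
    for x in np.arange(.45,.54,.01):
        w=q[(q[:,0]>=x)&(q[:,0]<x+.01)]
        if len(w):print(f,round(x,2),len(w),w.mean(0).round(4),np.ptp(w[:,1]).round(3))
    post=P[(P[:,2]>.08)&(P[:,2]<.165)&(P[:,0]<.575)&(P[:,0]>.53)]
    print(len(post)); 
    if len(post)>10: print('post',least_squares(lambda c:np.hypot(post[:,0]-c[0],post[:,1]-c[1])-.009,post.mean(0)[:2]+[.005,0],loss='soft_l1',f_scale=.001).x)
for f,(u0,u1,v0,v1) in (('scene0',(160,225,115,205)),('top0',(150,225,160,235))):
    P,im=cloud(f); P=P[v0:v1,u0:u1]; im=im[v0:v1,u0:u1]; m=np.isfinite(P[...,0]);P=P[m];c=im[m]
    h=(np.hypot(P[:,0]-.479,P[:,1]-.160)>.040)&(np.hypot(P[:,0]-.479,P[:,1]-.160)<.072)&(P[:,2]>.143)
    q=P[h]; print(f,len(q),q.mean(0),'phi',np.arctan2(q[:,1]-.160,q[:,0]-.479).mean(),q[np.argmax(np.hypot(q[:,0]-.479,q[:,1]-.16))])
    w=P[(P[:,2]>.186)&(np.hypot(P[:,0]-.479,P[:,1]-.160)<.036)]; print('top',(w.min(0)+w.max(0))/2,np.ptp(w,axis=0),np.median(w,0))
P,im=cloud('top0'); P2,_=cloud('scene0')
print('glue',P[192,261],P2[212,262],'eraser',P[219,249],'white',P[188,100], P2[95,165],'stapler',P[150,235])
```

```text
scene0 0.45 15 [ 0.4585 -0.2     0.2328] 0.008
scene0 0.46 31 [ 0.4645 -0.202   0.2339] 0.011
scene0 0.47 26 [ 0.4751 -0.2052  0.2282] 0.01
scene0 0.48 23 [ 0.4851 -0.2079  0.2234] 0.008
scene0 0.49 24 [ 0.4948 -0.2107  0.2182] 0.01
scene0 0.5 24 [ 0.5048 -0.2136  0.2133] 0.009
scene0 0.51 24 [ 0.5148 -0.2168  0.2085] 0.009
scene0 0.52 23 [ 0.5251 -0.2193  0.2035] 0.008
scene0 0.53 24 [ 0.5352 -0.2229  0.1982] 0.008
216
post [ 0.5611378  -0.22698198]
top0 0.45 4 [ 0.4589 -0.1979  0.2333] 0.003
top0 0.46 18 [ 0.4647 -0.1971  0.2352] 0.01
top0 0.47 16 [ 0.4742 -0.2007  0.2282] 0.011
top0 0.48 17 [ 0.4843 -0.2034  0.223 ] 0.01
top0 0.49 16 [ 0.4948 -0.2063  0.2179] 0.011
top0 0.5 17 [ 0.5053 -0.2091  0.2141] 0.011
top0 0.51 15 [ 0.5155 -0.2116  0.2096] 0.008
top0 0.52 13 [ 0.5251 -0.2151  0.2027] 0.008
top0 0.53 17 [ 0.5347 -0.2176  0.1989] 0.01
30
post [ 0.55996271 -0.2249991 ]
scene0 71 [0.52042246 0.12773368 0.16587715] phi -0.6619292924824596 [0.52795499 0.12359647 0.17270193]
top [0.47564677 0.15958329 0.18943838] [0.05976427 0.06245978 0.00671897] [0.4739738  0.15783431 0.18917734]
top0 42 [0.52106656 0.12956503 0.17032049] phi -0.6256347610314722 [0.53031055 0.12513509 0.17459451]
top [0.47661585 0.16007265 0.19145817] [0.06337647 0.06155378 0.01088913] [0.47768576 0.15969736 0.18911046]
glue [ 0.52301645 -0.06377898  0.08915651] [ 0.51852835 -0.07175014  0.08757613] eraser [ 0.4552618  -0.02916266  0.01208206] white [0.51998816 0.34333486 0.19716677] [0.51724305 0.33144905 0.19923408] stapler [0.6461288  0.00924227 0.06039051]
```

Add to h.py:
```python
def togo(x,y,z,psi):
    o=r.get_obs(); R0=Ro.from_rotvec(o['orientation']); best=None
    for p in (psi,psi+np.pi):
        c,s=np.cos(p),np.sin(p); R1=Ro.from_matrix(np.array([[-s,c,0],[c,s,0],[0,0,-1]]).T)
        w=(R0.inv()*R1).as_rotvec()
        if best is None or np.linalg.norm(w)<np.linalg.norm(best): best=w
    print('togo',R0.inv().apply(np.array([x,y,z])-o['tcp_pos']).round(4),best.round(3),'psi',np.arctan2(*R0.as_matrix()[[1,0],1]).round(3),'q7',o['joints'][6].round(2),'F',o['contact_force'].round(1),'M',o['moment'].round(2))
```

```bash
sed -i 's/\[-s,c,0\],\[c,s,0\]/[-s,c,0],[c,s,0]/' h.py
python3 -c "
from h import *
togo(.478,.16,.30,.93)"
```

```text
togo [-0.3552 -0.317   0.0036] [-0.002  0.     0.175] psi 1.105 q7 -0.08 F [ 0.3  0.5 -0.5] M [-0.01  0.01  0.02]
```

The rows are not in the units I measure in: shifts go in shares of 0.4 m and turns go in shares of pi rad. I convert before sending: -0.187 m is -0.4675, -0.166 m is -0.415, 0.12 rad is 0.0382.

Request:
{"op": "drive_effector", "data": {"motion": "-0.0925 -0.0825 0 0 0 0.0064;-0.1875 -0.1675 0 0 0 0.0159;-0.28 -0.25 0 0 0 0.0255;-0.375 -0.3325 0 0 0 0.0318;-0.4675 -0.415 0 0 0 0.0382"}}

```text
clock: 0.6
tcp_pos: [0.3959, 0.3691, 0.3036]
orientation: [-0.908, -3.007, 0.001]
contact_force: [1.7, 0.1, 0.1]
grip_width: 0.0852
gripper_force: 0.0
```

```bash
python3 -c "
from h import *
togo(.478,.16,.30,.93)"
```

```text
togo [-0.1841 -0.1286  0.0037] [-0.    -0.     0.054] psi 0.984 q7 0.15 F [1.7 0.1 0.1] M [ 0.03 -0.08  0.01]
```

To row units: -0.18 m is -0.45, -0.15 m is -0.375, 0.055 rad is 0.0175.

Request:
{"op": "drive_effector", "data": {"motion": "-0.0925 -0.065 0 0 0 0.0064;-0.1875 -0.13 0 0 0 0.0159;-0.28 -0.195 0 0 0 0.0175;-0.375 -0.26 0 0 0 0.0175;-0.45 -0.3175 0 0 0 0.0175"}}

```text
clock: 1.1
tcp_pos: [0.4758, 0.1631, 0.3038]
orientation: [0.992, 2.981, -0.001]
contact_force: [-0.6, 0.4, -0.9]
grip_width: 0.0856
gripper_force: 0.0
```

Request:
{"op": "drive_effector", "data": {"motion": "0 0 0 0 0 0;0 0 0 0 0 0"}}

```text
clock: 1.3
tcp_pos: [0.4753, 0.1651, 0.3037]
orientation: [-0.993, -2.98, 0.0]
contact_force: [-0.6, 0.1, -0.1]
grip_width: 0.0854
gripper_force: 0.0
```

Run:
```python
from h import *
togo(.478,.16,.26,.93)
shot('wrist','w1')
P,im=cloud('w1'); 
a=P[(P[...,2]>.186)&(P[...,2]<.193)&(np.hypot(P[...,0]-.478,P[...,1]-.16)<.045)]
print(len(a),(a.min(0)+a.max(0))/2,np.ptp(a,axis=0),a.mean(0))
h=P[(P[...,2]>.15)&(P[...,2]<.186)&(np.hypot(P[...,0]-.478,P[...,1]-.16)>.045)&(np.hypot(P[...,0]-.478,P[...,1]-.16)<.07)]
print(len(h),h.mean(0),np.arctan2(h[:,1]-.16,h[:,0]-.478).mean())
```

```text
togo [-0.0053 -0.0025  0.0437] [-0.    -0.    -0.002] psi 0.928 q7 0.53 F [-0.6  0.1 -0.1] M [0.01 0.   0.  ]
5090 [0.47915897 0.16095076 0.18873212] [0.06187237 0.06167655 0.00544116] [0.47780091 0.16207098 0.18924967]
141 [0.52208423 0.13218615 0.18149478] -0.563418421485823
```

View pics/w1.png

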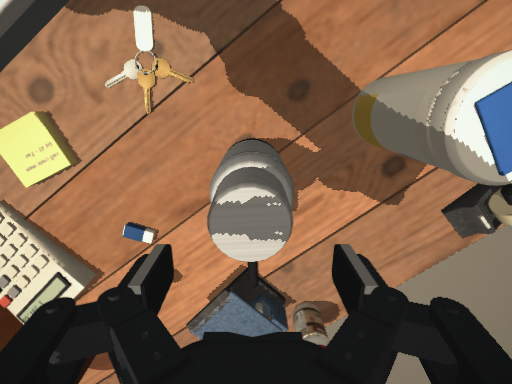

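The wrist view shows the cup top centred near (250,225), with its handle straight down at (253,272) between the fingers, so the finger axis is perpendicular to the handle.

To row units: 0.088 m is 0.22, 0.03 m is 0.075, -0.02 rad is -0.0064.

Request:
{"op": "drive_effector", "data": {"motion": "-0.015 -0.005 0 0 0 -0.0064;-0.015 -0.005 0.075 0 0 -0.0064;-0.015 -0.005 0.15 0 0 -0.0064;-0.015 -0.005 0.22 0 0 -0.0064;-0.015 -0.005 0.22 0 0 -0.0064"}}

```text
clock: 1.85
tcp_pos: [0.4762, 0.1617, 0.2127]
orientation: [-0.953, -2.988, 0.007]
contact_force: [-0.2, -0.0, 0.6]
grip_width: 0.0854
gripper_force: 0.0
```

```bash
python3 -c "
from h import *
togo(.4785,.1605,.215,.95)"
```

```text
togo [-0.0026  0.0003 -0.0023] [-0.006 -0.004  0.003] psi 0.953 q7 0.6 F [-0.2 -0.   0.6] M [-0.03  0.06  0.01]
```

Request:
{"op": "drive_effector", "data": {"motion": "0 0 0 0 0 0;0 0 0 0 0 0;0 0 0 0 0 0;0 0 0 0 0 0;0 0 0 0 0 0", "jaw": 0, "force": 40}}

```text
clock: 2.35
tcp_pos: [0.4796, 0.1616, 0.2175]
orientation: [0.958, 2.99, 0.004]
contact_force: [-1.8, 1.7, 6.8]
grip_width: 0.0647
gripper_force: 45.0
```

```bash
python3 -c "
from h import *
togo(.4785,.1605,.215,.95)"
```

```text
togo [ 0.0003 -0.0016  0.0025] [0.003 0.001 0.   ] psi 0.95 q7 0.6 F [-1.8  1.7  6.8] M [ 0.04  0.42 -0.  ]
```

To row units: -0.09 m is -0.225, -0.08 m is -0.2.

Request:
{"op": "drive_effector", "data": {"motion": "0 0 -0.025 0 0 0;0 0 -0.075 0 0 0;0 0 -0.1375 0 0 0;0 0 -0.2 0 0 0;0 0 -0.225 0 0 0", "jaw": 0, "force": 60}}

```text
clock: 2.85
tcp_pos: [0.4798, 0.1608, 0.3087]
orientation: [0.959, 2.988, 0.005]
contact_force: [0.2, 0.8, -0.7]
grip_width: 0.0638
gripper_force: 66.2
```

```bash
python3 -c "
from h import *
togo(.43,-.10,.307,-.276)"
```

```text
togo [-0.1113 -0.2411  0.001 ] [ 4.000e-03 -1.000e-03  1.226e+00] psi 0.95 q7 0.56 F [ 0.2  0.8 -0.7] M [ 0.04 -0.05  0.01]
```

To row units: -0.13 m is -0.325, -0.105 m is -0.2625, 0.6 rad is 0.191.

Request:
{"op": "drive_effector", "data": {"motion": "-0.03 -0.0625 0 0 0 0.0382;-0.0625 -0.125 0 0 0 0.0764;-0.0925 -0.2 0 0 0 0.1146;-0.125 -0.2625 0 0 0 0.1528;-0.15 -0.325 0 0 0 0.191"}}

```text
clock: 3.35
tcp_pos: [0.4515, 0.0186, 0.3057]
orientation: [-1.808, -2.569, 0.0]
contact_force: [0.1, 0.7, -1.3]
grip_width: 0.0639
gripper_force: 66.2
```

```bash
python3 -c "
from h import *
togo(.43,-.10,.307,-.276)"
```

```text
togo [-0.1043 -0.0603 -0.0013] [-0.    0.    0.62] psi 0.344 q7 0.22 F [ 0.1  0.7 -1.3] M [0.08 0.01 0.03]
```

To row units: -0.1 m is -0.25, -0.08 m is -0.2, 0.61 rad is 0.1942.

Request:
{"op": "drive_effector", "data": {"motion": "-0.05 -0.03 0 0 0 0.0382;-0.1 -0.06 0 0 0 0.0764;-0.15 -0.09 0 0 0 0.1146;-0.2 -0.12 0 0 0 0.1528;-0.25 -0.145 0 0 0 0.1942"}}

```text
clock: 3.85
tcp_pos: [0.4311, -0.0948, 0.3057]
orientation: [-2.495, -1.908, 0.0]
contact_force: [0.8, 0.1, -1.5]
grip_width: 0.0641
gripper_force: 66.2
```

Request:
{"op": "drive_effector", "data": {"motion": "0 0 0 0 0 0;0 0 0 0 0 0"}}

```text
clock: 4.05
tcp_pos: [0.4316, -0.0938, 0.3057]
orientation: [-2.49, -1.915, 0.0]
contact_force: [0.3, 0.9, -2.0]
grip_width: 0.0639
gripper_force: 66.2
```

Run:
```python
from h import *
togo(.442,-.147,.305,-.276)
o=r.get_obs()
shot('scene','s2');shot('top','t2');shot('wrist','w2')
im=load('s2')['im'];t=load('t2')['im']
from numpy import array
a=cv2.resize(im[150:270,220:380],(640,480),interpolation=2)
cv2.imwrite('pics/c3.png',a)
for f in('s2','t2','w2'):
  P,_=cloud(f); c=o['tcp_pos'][:2]; d=np.hypot(P[...,0]-c[0],P[...,1]-c[1])
  v=(P[...,0]-c[0])*-.272+(P[...,1]-c[1])*-.962; u=(P[...,0]-c[0])*.962+(P[...,1]-c[1])*-.272
  m=(v>.040)&(v<.07)&(abs(u)<.012)&(P[...,2]>.2)&(P[...,2]<.28); 
  if m.sum(): q=P[m];print(f,m.sum(),'v',v[m].min(),v[m].max(),'u',u[m].min(),u[m].max(),'z',q[:,2].min(),q[:,2].max())
```

```text
togo [-0.0487  0.0237  0.0007] [-0.    -0.     0.016] psi -0.26 q7 -0.13 F [ 0.3  0.9 -2. ] M [ 0.01 -0.01 -0.01]
s2 125 v 0.04040427846808885 0.0658320242551053 u -0.005341640876000985 0.0029503320878292525 z 0.23025793987156282 0.27262401388482077
```

View pics/c3.png

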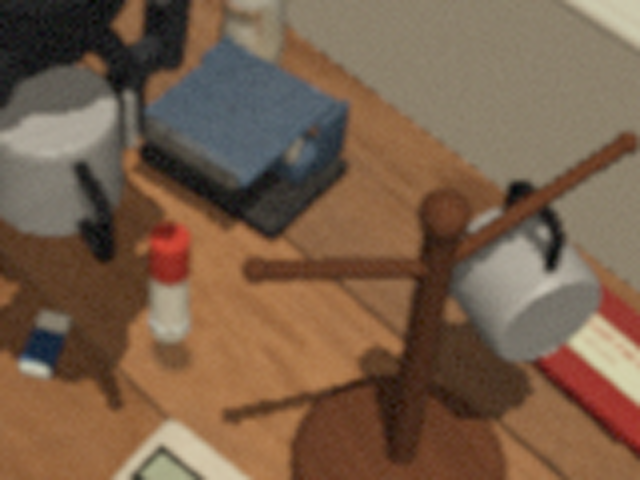

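View pics/w2.png

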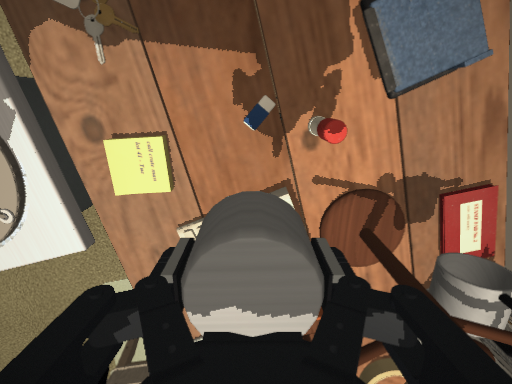

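The loop is measured on the handle as expected, centred about 0.249 m high, with the free peg clear ahead of it. Next I line it up in front of the ball.

To row units: -0.05 m is -0.125, 0.0285 m is 0.0713, 0.016 rad is 0.0051.

```bash
python3 -c "
from h import *
togo(.4474,-.1475,.289,-.276)"
```

```text
togo [-0.049   0.0289  0.0167] [-0.    -0.     0.019] psi -0.257 q7 -0.13 F [-0.2  0.2 -1.1] M [ 0.05 -0.03  0.03]
```

Request:
{"op": "drive_effector", "data": {"motion": "-0.0625 0.03 0.0125 0 0 0.0051;-0.125 0.065 0.025 0 0 0.0051;-0.125 0.0713 0.0413 0 0 0.0051;-0.125 0.0713 0.0413 0 0 0.0051;-0.125 0.0713 0.0413 0 0 0.0051"}}

```text
clock: 4.7
tcp_pos: [0.4465, -0.1482, 0.2891]
orientation: [-2.503, -1.897, 0.001]
contact_force: [0.5, 0.6, -1.8]
grip_width: 0.0641
gripper_force: 66.2
```

Run:
```python
from h import *
togo(.4474,-.1475,.289,-.276)
o=r.get_obs()
shot('scene','s3');shot('wrist','w3');shot('top','t3')
a=cv2.resize(load('s3')['im'][170:270,240:370],(624,480),interpolation=2)
cv2.imwrite('pics/c4.png',a)
for f in('s3','t3'):
  P,_=cloud(f); c=o['tcp_pos'][:2]
  v=(P[...,0]-c[0])*-.272+(P[...,1]-c[1])*-.962; u=(P[...,0]-c[0])*.962+(P[...,1]-c[1])*-.272
  m=(v>.03)&(v<.075)&(P[...,2]>.18)
  for a,b in((-.012,.012),(.02,.034),(.035,.05),(.05,.07),(.07,.09)):
    k=m&(u>a)&(u<b)
    if k.sum(): print(f,a,k.sum(),'v',v[k].min().round(4),v[k].max().round(4),v[k].mean().round(4),'u',u[k].min().round(4),u[k].max().round(4),'z',P[k][:,2].min().round(4),P[k][:,2].max().round(4))
```

```text
togo [0.0009 0.0007 0.0001] [-0.001 -0.     0.002] psi -0.274 q7 0.04 F [ 0.5  0.6 -1.8] M [-0.01 -0.03 -0.06]
s3 -0.012 2837 v 0.03 0.0658 0.0418 u -0.012 0.012 z 0.2074 0.6029
s3 0.02 524 v 0.0302 0.0514 0.0461 u 0.02 0.034 z 0.2276 0.5834
s3 0.035 149 v 0.0419 0.0499 0.0451 u 0.035 0.0496 z 0.2214 0.5663
s3 0.05 46 v 0.0422 0.0505 0.0471 u 0.0505 0.0697 z 0.2114 0.2269
s3 0.07 46 v 0.043 0.0498 0.0472 u 0.0701 0.0899 z 0.2023 0.2168
t3 -0.012 110 v 0.0302 0.0466 0.0374 u -0.012 0.0117 z 0.5734 0.6053
t3 0.02 55 v 0.0303 0.0453 0.0372 u 0.0201 0.0339 z 0.5695 0.5844
t3 0.035 15 v 0.0314 0.0425 0.0368 u 0.0353 0.0405 z 0.5571 0.57
```

View pics/c4.png

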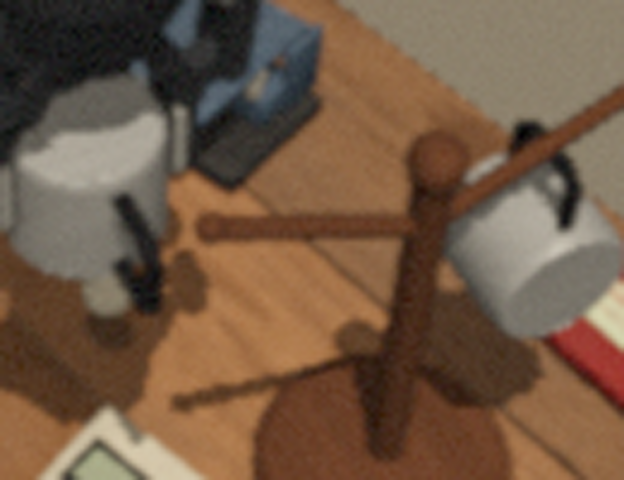

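The loop sits in front of the ball and is aligned: the scene view puts the ball at (210,227) and the handle end at (140,250). Next I insert it along the peg.

To row units: 0.052 m is 0.13, 0.002 m is 0.005.

Request:
{"op": "drive_effector", "data": {"motion": "0.0025 0.03 0.0025 0 0 0;0.0025 0.055 0.005 0 0 0;0.0025 0.08 0.0075 0 0 0;0.0025 0.105 0.0175 0 0 0;0.0025 0.13 0.03 0 0 0"}}

```text
clock: 5.35
tcp_pos: [0.498, -0.1629, 0.277]
orientation: [2.506, 1.895, -0.0]
contact_force: [-0.1, 0.4, -1.4]
grip_width: 0.0641
gripper_force: 66.2
```

Request:
{"op": "drive_effector", "data": {"motion": "0 0.025 0.0125 0 0 0;0 0.05 0.0238 0 0 0;0 0.05 0.0325 0 0 0;0 0.05 0.0325 0 0 0"}}

```text
clock: 5.75
tcp_pos: [0.5157, -0.1681, 0.2636]
orientation: [-2.505, -1.894, 0.002]
contact_force: [0.5, -0.9, -1.1]
grip_width: 0.0638
gripper_force: 66.3
```

Run:
```python
from h import *
togo(.5163,-.168,.264,-.276)
shot('scene','s4')
a=cv2.resize(load('s4')['im'][170:270,240:370],(624,480),interpolation=2)
cv2.imwrite('pics/c5.png',a)
```

```text
togo [ 0.0003  0.0005 -0.0004] [-0.002  0.    -0.   ] psi -0.276 q7 0.15 F [ 0.5 -0.9 -1.1] M [-0.   -0.06 -0.05]
```

View pics/c5.png

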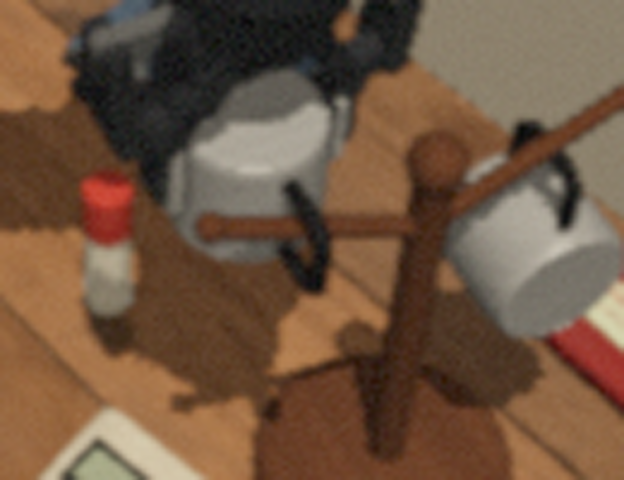

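The peg passes through the loop, with the ball at (210,227) and the handle around the peg at (305,235). I release now.

Request:
{"op": "drive_effector", "data": {"motion": "0 0 0 0 0 0;0 0 0 0 0 0;0 0 0 0 0 0;0 0 0 0 0 0;0 0 0 0 0 0", "jaw": 0.085}}

```text
clock: 6.3
tcp_pos: [0.5161, -0.168, 0.2646]
orientation: [2.506, 1.895, 0.001]
contact_force: [0.0, -0.5, -0.3]
grip_width: 0.0848
gripper_force: 0.0
```

Request:
{"op": "drive_effector", "data": {"motion": "0 0 -0.025 0 0 0;0 0 -0.075 0 0 0;0 0 -0.15 0 0 0;0 0 -0.2 0 0 0;0 0 -0.2 0 0 0"}}

```text
clock: 6.8
tcp_pos: [0.5174, -0.1689, 0.348]
orientation: [2.503, 1.892, 0.007]
contact_force: [0.6, -0.5, -0.4]
grip_width: 0.0848
gripper_force: 0.0
```

Run:
```python
from h import *
togo(.43,-.05,.34,.32)
shot('scene','s5')
a=cv2.resize(load('s5')['im'][170:270,240:370],(624,480),interpolation=2)
cv2.imwrite('pics/c6.png',a)
```

```text
togo [ 0.0905 -0.1166  0.0074] [ 0.006  0.001 -0.596] psi -0.276 q7 0.09 F [ 0.6 -0.5 -0.4] M [0.   0.01 0.01]
```

View pics/c6.png

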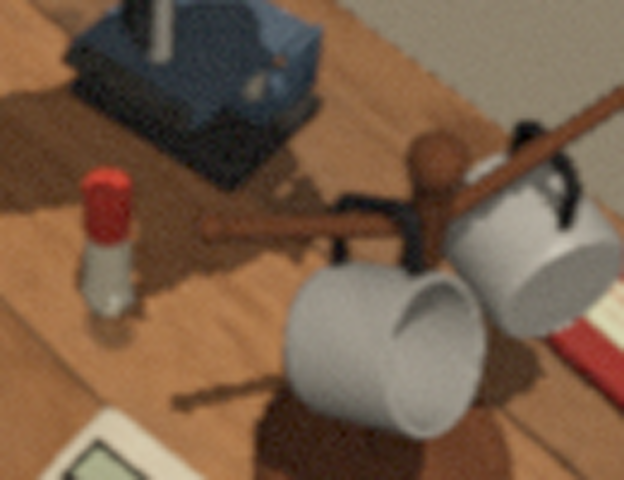

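The cup hangs on the peg, with its handle at (380,225) and the body below it. Next I return to the flask.

To row units: 0.18 m is 0.45, 0.14 m is 0.35, -0.59 rad is -0.1878.

```bash
python3 -c "
from h import *
togo(.4785,.1605,.30,.32)"
```

```text
togo [ 0.3059 -0.1266  0.046 ] [ 0.004  0.    -0.596] psi -0.276 q7 0.09 F [-0.2  0.1 -0.4] M [-0.    0.   -0.05]
```

Request:
{"op": "drive_effector", "data": {"motion": "0.075 -0.05 0 0 0 -0.0382;0.15 -0.1 0 0 0 -0.0764;0.25 -0.1375 0 0 0 -0.1146;0.35 -0.175 0 0 0 -0.1528;0.45 -0.2 0.025 0 0 -0.1878"}}

```text
clock: 7.35
tcp_pos: [0.4876, 0.0285, 0.3347]
orientation: [1.841, 2.546, 0.002]
contact_force: [0.4, -0.0, -0.3]
grip_width: 0.0847
gripper_force: 0.0
```

```bash
python3 -c "
from h import *
togo(.4785,.1605,.30,.32)"
```

```text
togo [0.1282 0.0327 0.0348] [ 0.001 -0.    -0.001] psi 0.319 q7 0.2 F [ 0.4 -0.  -0.3] M [ 0.01 -0.07 -0.09]
```

To row units: 0.128 m is 0.32, 0.11 m is 0.275.

Request:
{"op": "drive_effector", "data": {"motion": "0.1 0.025 0.025 0 0 0;0.2 0.05 0.05 0 0 0;0.275 0.075 0.075 0 0 0;0.32 0.0825 0.0875 0 0 0;0.32 0.0825 0.0875 0 0 0"}}

```text
clock: 7.85
tcp_pos: [0.4786, 0.1617, 0.2977]
orientation: [-1.839, -2.545, 0.004]
contact_force: [0.6, -0.2, 0.2]
grip_width: 0.0845
gripper_force: 0.0
```

Request:
{"op": "drive_effector", "data": {"motion": "0 0 0 0 0 0;0 0 0 0 0 0"}}

```text
clock: 8.05
tcp_pos: [0.4803, 0.1574, 0.2994]
orientation: [1.849, 2.539, -0.001]
contact_force: [0.6, 0.0, -0.3]
grip_width: 0.085
gripper_force: 0.0
```

Run:
```python
from h import *
shot('wrist','w6'); P,im=cloud('w6')
a=P[(P[...,2]>.17)&(P[...,2]<.182)&(np.hypot(P[...,0]-.4785,P[...,1]-.1605)<.04)]
print(len(a),(a.min(0)+a.max(0))/2,np.ptp(a,axis=0),np.median(a,0))
togo(.4785,.1605,.220,.32)
```

```text
3308 [0.48085205 0.16135608 0.17545118] [0.05125446 0.05068732 0.01086252] [0.48006334 0.16328413 0.1763758 ]
togo [ 0.0036 -0.0008  0.0796] [ 0.     0.    -0.008] psi 0.312 q7 -0.05 F [-0.7  0.   0.3] M [-0.03  0.03  0.02]
```

To row units: 0.079 m is 0.1975, 0.004 m is 0.01.

Request:
{"op": "drive_effector", "data": {"motion": "0.01 0 0.075 0 0 0;0.01 0 0.15 0 0 0;0.01 0 0.1975 0 0 0;0.01 0 0.1975 0 0 0"}}

```text
clock: 8.5
tcp_pos: [0.4777, 0.161, 0.2185]
orientation: [-1.848, -2.538, 0.007]
contact_force: [-0.9, -0.8, 0.4]
grip_width: 0.0851
gripper_force: 0.0
```

```bash
python3 -c "
from h import *
togo(.4795,.161,.220,.32)"
```

```text
togo [-0.0006  0.0017 -0.0015] [-0.004  0.001 -0.008] psi 0.312 q7 -0.01 F [-0.9 -0.8  0.4] M [-0.01  0.04  0.06]
```

Request:
{"op": "drive_effector", "data": {"motion": "0 0 0 0 0 0;0 0 0 0 0 0;0 0 0 0 0 0;0 0 0 0 0 0;0 0 0 0 0 0", "jaw": 0, "force": 60}}

```text
clock: 9.0
tcp_pos: [0.4797, 0.1627, 0.2221]
orientation: [1.847, 2.54, 0.004]
contact_force: [-1.0, -1.7, 5.8]
grip_width: 0.0486
gripper_force: 61.1
```

```bash
python3 -c "
from h import *
togo(.4795,.161,.220,.32)"
```

```text
togo [-0.0016 -0.0008  0.0021] [ 0.003 -0.001 -0.006] psi 0.314 q7 -0.02 F [-1.  -1.7  5.8] M [-0.23  0.27 -0.01]
```

Gripped. I try anticlockwise first, which is negative about the tool's z.

To row units: -0.001 m is -0.0025, -0.0005 m is -0.0013, -0.24 rad is -0.0764.

Request:
{"op": "drive_effector", "data": {"motion": "0 0 0 0 0 -0.0255;0 0 -0.0013 0 0 -0.0509;0 0 -0.0025 0 0 -0.0764;0 0 -0.0025 0 0 -0.0764"}}

```text
clock: 9.4
tcp_pos: [0.4786, 0.1629, 0.2223]
orientation: [-1.53, -2.743, -0.002]
contact_force: [-3.9, 1.5, 6.0]
grip_width: 0.0484
gripper_force: 64.0
```

```bash
python3 -c "
from h import *
togo(.4795,.161,.220,.32)"
```

```text
togo [-0.0022 -0.0002  0.0023] [ 0.    -0.001  0.233] psi 0.553 q7 0.2 F [-3.9  1.5  6. ] M [ 0.17  0.97 -0.6 ]
```

To row units: -0.0005 m is -0.0013, -0.1 rad is -0.0318.

Request:
{"op": "drive_effector", "data": {"motion": "0 0 -0.0013 0 0 -0.0318;0 0 -0.0013 0 0 -0.0318"}}

```text
clock: 9.6
tcp_pos: [0.4774, 0.164, 0.2224]
orientation: [-1.388, -2.814, -0.001]
contact_force: [-7.1, 4.8, 5.6]
grip_width: 0.0485
gripper_force: 63.6
```

```bash
python3 -c "
from h import *
togo(.4795,.161,.220,.32)
shot('wrist','w7')"
```

```text
togo [-0.0037 -0.0002  0.0024] [-0.001 -0.003  0.334] psi 0.654 q7 0.29 F [-7.1  4.8  5.6] M [ 1.    1.74 -0.64]
```

About −0.64 Nm of steady resistance means it is slipping, so I try clockwise.

To row units: 0.34 rad is 0.1082.

Request:
{"op": "drive_effector", "data": {"motion": "0 0 0 0 0 0.0382;0 0 0 0 0 0.0764;0 0 0 0 0 0.1082;0 0 0 0 0 0.1082"}}

```text
clock: 10.05
tcp_pos: [0.4785, 0.1649, 0.2225]
orientation: [-1.849, -2.539, -0.004]
contact_force: [-2.1, 6.5, -0.8]
grip_width: 0.0483
gripper_force: 63.1
```

```bash
python3 -c "
from h import *
togo(.4795,.161,.220,.32)"
```

```text
togo [-0.0041 -0.0003  0.0025] [ 0.001 -0.002 -0.008] psi 0.312 q7 -0.02 F [-2.1  6.5 -0.8] M [1.42 0.56 0.01]
```

Request:
{"op": "drive_effector", "data": {"motion": "0 0 0 0 0 0.0382;0 0 -0.0008 0 0 0.0764;0 0 -0.0013 0 0 0.0955;0 0 -0.0013 0 0 0.0955"}}

```text
clock: 10.45
tcp_pos: [0.4797, 0.1651, 0.2236]
orientation: [2.207, 2.236, 0.007]
contact_force: [0.1, 6.4, -0.0]
grip_width: 0.0485
gripper_force: 63.3
```

```bash
python3 -c "
from h import *
togo(.4795,.161,.220,.32)"
```

```text
togo [-0.0041 -0.0002  0.0036] [ 0.004 -0.003 -0.307] psi 0.013 q7 -0.29 F [ 0.1  6.4 -0. ] M [1.36 0.13 0.  ]
```

Clockwise follows freely with about 0 Nm, and roughly 0.6 rad is done. I continue another 0.7 with a slight rise.

To row units: -0.002 m is -0.005, -0.0016 m is -0.004, 0.68 rad is 0.2165.

Request:
{"op": "drive_effector", "data": {"motion": "0.0025 0 -0.001 0 0 0.0446;0.005 0 -0.002 0 0 0.0891;0.005 0 -0.003 0 0 0.1337;0.005 0 -0.004 0 0 0.1783;0.005 0 -0.005 0 0 0.2165"}}

```text
clock: 10.95
tcp_pos: [0.4826, 0.1656, 0.2265]
orientation: [2.828, 1.363, 0.016]
contact_force: [8.5, 0.2, -1.8]
grip_width: 0.0484
gripper_force: 63.1
```

```bash
python3 -c "
from h import *
togo(.4795,.161,.220,.32)"
```

```text
togo [-0.0056  0.0004  0.0064] [ 0.01  -0.004 -0.992] psi -0.672 q7 -0.91 F [ 8.5  0.2 -1.8] M [ 0.11 -2.08  0.15]
```

Request:
{"op": "drive_effector", "data": {"motion": "0 0 0 0 0 0;0 0 0 0 0 0"}}

```text
clock: 11.15
tcp_pos: [0.4825, 0.165, 0.2265]
orientation: [2.825, 1.37, 0.014]
contact_force: [7.3, -0.1, 0.6]
grip_width: 0.0482
gripper_force: 63.4
```

```bash
python3 -c "
from h import *
togo(.4795,.161,.220,.32)"
```

```text
togo [-0.005   0.0001  0.0065] [ 0.009 -0.003 -0.988] psi -0.668 q7 -0.91 F [ 7.3 -0.1  0.6] M [-0.1  -1.63  0.07]
```

To row units: -0.005 m is -0.0125, -0.003 m is -0.0075.

Request:
{"op": "drive_effector", "data": {"motion": "0 0 -0.0025 0 0 0;0 0 -0.0075 0 0 0;0 0 -0.0125 0 0 0;0 0 -0.0125 0 0 0"}}

```text
clock: 11.55
tcp_pos: [0.4822, 0.1644, 0.2313]
orientation: [2.825, 1.369, 0.013]
contact_force: [6.0, -1.4, 1.3]
grip_width: 0.0483
gripper_force: 63.8
```

```bash
python3 -c "
from h import *
togo(.4795,.161,.220,.32)"
```

```text
togo [-0.0044 -0.      0.0113] [ 0.008 -0.003 -0.988] psi -0.668 q7 -0.91 F [ 6.  -1.4  1.3] M [-0.32 -1.4   0.01]
```

It lifts freely, so I raise it well clear.

The rows are not in the units I measure in: shifts go in shares of 0.4 m and turns go in shares of pi rad. I convert before sending: -0.07 m is -0.175, -0.06 m is -0.15.

Request:
{"op": "drive_effector", "data": {"motion": "0 0 -0.02 0 0 0;0 0 -0.05 0 0 0;0 0 -0.1 0 0 0;0 0 -0.15 0 0 0;0 0 -0.175 0 0 0"}}

```text
clock: 12.05
tcp_pos: [0.4793, 0.1647, 0.3017]
orientation: [-2.826, -1.372, -0.004]
contact_force: [0.4, 0.0, -1.3]
grip_width: 0.0483
gripper_force: 64.4
```

Request:
{"op": "drive_effector", "data": {"motion": "0 0 0 0 0 0;0 0 0 0 0 0;0 0 0 0 0 0;0 0 0 0 0 0;0 0 0 0 0 0"}}

```text
clock: 12.55
tcp_pos: [0.4786, 0.1645, 0.2988]
orientation: [2.825, 1.373, -0.002]
contact_force: [0.4, -0.5, -0.9]
grip_width: 0.0484
gripper_force: 64.5
```

Run:
```python
from h import *
togo(.4795,.161,.30,.32)
shot('scene','s8')
cv2.imwrite('pics/c8.png',cv2.resize(load('s8')['im'][100:280,150:390],(800,600),interpolation=2))
```

```text
togo [-0.0022  0.0029 -0.0012] [-0.001  0.001 -0.986] psi -0.666 q7 -0.98 F [ 0.4 -0.5 -0.9] M [ 0.06 -0.02 -0.02]
```

View pics/c8.png

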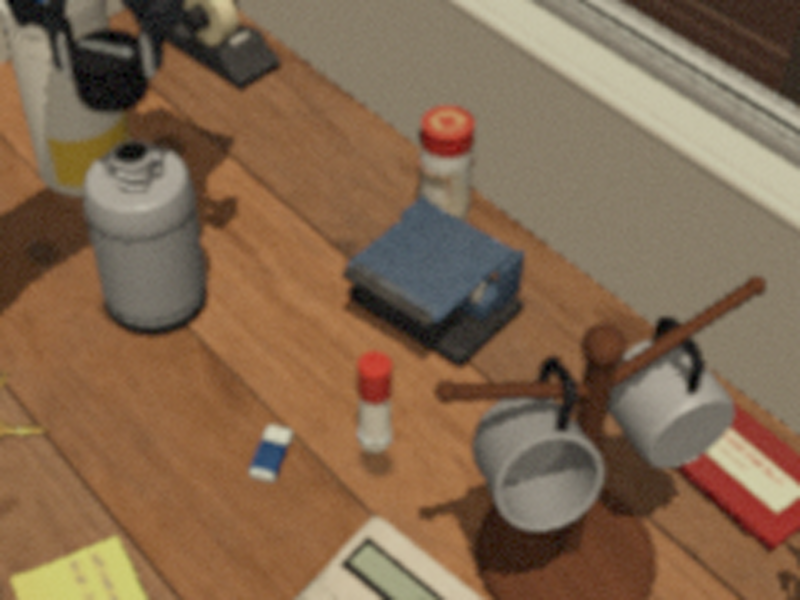

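The cap is held at (110,70), above the open neck at (132,155). The cup hangs on the free peg with its handle at (560,390), and the glue stick and eraser are where they were.

```bash
python3 -c "
from bench import r
print(r.hand_in())"
```

```text
the job is handed in; nothing more can be done
None
```

The job is handed in at about 12.6 s on the clock. The cup hangs by its handle on the free peg, the cap came off clockwise and is held well clear above the neck, and the glue stick and eraser look unmoved; no verdict was returned.

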